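# Hang the second support arm on the bench rack

## Robot

A 6-joint arm with a two-finger parallel gripper is mounted at the origin on a cart in front of the work surface, level with it; the furniture and walls round the work are solid. World frame = base frame: x ahead of the robot, y to its left, z up, the work surface at z = 0. Lengths are in m, angles in rad, forces in N, time in s.
With the tool pointing down it reaches from about 0.25 to 0.775 m from the base axis. Payload 4 kg.
Tool frame: the origin (TCP) lies where the fingers leave the gripper's body, on its centre line; the fingertips stand 97 mm ahead of it and the grasp point (between the pads) lies 78 mm ahead of it (ctrl.nose_length is the distance from the TCP to the fingertips, in m); z points along the fingers, y is the line along which they close (so a half turn about z gives the same grasp; the last joint's range is limited). The gripper opens to 94 mm and grips with 3 to 60 N. Pads are 16 mm wide; open, the fingers measure 119 mm over their backs; the gripper's body (75 mm by 177 mm) begins 78 mm behind the grasp point.
Start: joints at [-1.274, 0.087, 1.371, -0, 1.684, -0.103], TCP at [0.214, -0.507, 0.303] pointing down, gripper open.
Joint ranges: [-3.1, 3.1], [-0.76, 2.03], [0.27, 2.55], [-1.08, 4.22], [0.17, 2.65], [-2.57, 2.57]. Speed limits (rad/s): [2.79, 2.79, 3.14, 3.14, 3.14, 3.14].

## Interface

Orientations are given as a rotation vector (axis times angle).
In Python, from rig import readout, snapshot, ctrl gives the robot as it stands. The module is installed in compiled form; this text tells all that it offers.
- The arm moves only by the tool jog_arm, never from a script. Its argument "commands" is a list of rows, each a list of 3 entries, a list of its own where there are three numbers: the shift along the tool's x, y, z in units of 0.03 m (1.0 is 0.03 m), then the turn about the tool's z in units of 0.5 rad (1.0 is 0.5 rad), then the closure, from 0 (fully open) to 1 (shut). In form: [[[dx, dy, dz], spin, claw], ...]. A call has 1 to 5 rows; each row shifts and turns the commanded pose from where the row before left it, along the tool's axes as they then stand; what a row does not reach is not made up. A row lasts 1/8 s, in which the tool goes at most 62.5 mm and 10.7 degrees, less where a joint would pass 70% of its speed; a pose out of reach is approached as far as the arm can. A call with a number of a shift or a turn outside -1 to 1 is refused whole. A call with a gripper value outside its range is refused whole. The fingers move at their own pace and stop on an object; the grip force is fixed at half the most. Time passes only in rows, so rows that do not move let the fingers close. It gives the time, the measured TCP pose, the force, the opening and the grip force at its end, in the units of the state.
- readout.state(): the state, without advancing time (a new reading comes with each control period).
- snapshot(name): name is "side" or "top" or "wrist"; returns a dict with "color" (384x512x3 uint8, red, green, blue), "camera_matrix" (3x3 intrinsics, pixels), "origin" and "attitude" of the camera in the world. Camera axes: x right, y up, looking along -z (the intrinsics and any distortion apply to the point x, -y, -z); pixel columns grow to the right and rows downward; lengths in m; the calibration is good to about 2 mm. A picture is of the moment at which its call begins. There is no depth.
- ctrl.finish_job(): hands the job in; it is judged then, once.
The state is a dict: "clock": time; "qpos": joint angles; "joint_vel": joint speeds; "effort": joint torques, N m; "eef_pos": TCP position; "orientation": TCP orientation; "contact_force": force on the tool from outside, world axes, zero at the start; "torque": the same for the moment, N m; "grip_width": finger opening in m; "finger_force": force on a finger pad.
Only numpy, scipy, OpenCV 4.12 (cv2) and the standard library are available. Lean on these libraries where they do the work, as an engineer would, in place of code of your own. Each camera call takes 0.05 s, during which the arm holds its last target. There are 200 camera calls.

## Task

Hang the loose blue support arm on the empty upright of the grey bench rack, at the same level as the arm already fitted on the other upright, so that the shelf will sit level: hook both claws into the slots and press the arm down until it is fully home and its spring latch snaps in and locks it, then let go. Do not knock over the spray can with the pink cap.

Things in the scene. Friction and masses are not known exactly. Their poses are not given: they have to be found in the camera images.
- support_arm: Loose blue steel arm, 0.34 kg, standing on the bench as it will hang. Origin: underside, mid-width, at the rear face of its connector plate. x = rearward (where the claws point), z up. Box-section arm from the plate to x -140 mm, 30 wide, 36 high; black end cap 10 mm higher at the tip. Plate 38 wide, 120 high, x -12 to 0, with two claws and a spring latch between them on its rear.
- grip_point (a point): On the loose arm, a good place to grip its flat parallel sides (30 mm apart along y) from above: mid-width, 85 mm in front of the plate's rear face (arm x -85 mm), 26 mm above its underside, 10 mm below its top. Axes as the arm's.
- lower_claw (a point): Underside of the lower claw's neck at the plate's rear face: 20 mm above the arm's origin. The upper claw is the same, 80 mm higher. A claw is 7 mm thick (y), neck 10 mm high; 5 mm behind the plate its tip begins, 6 mm long (11 mm reach in all), hanging 10 mm below the neck. Whole claw 20 mm high.
- latch_mid (a point): On the plate's rear face, centre of the spring latch blade: 78 mm above the arm's origin. Blade 7 mm wide, 12 mm high, pokes out 8 mm to the rear. In front of the plate its red pull knob, 16 mm across, at the same height, reaches arm x -24 mm (-33 mm with the latch pushed in).
- latch (a joint): Spring latch of the loose arm: 0 = out (8 mm proud of the plate), grows to 0.0095 m as pushed in; 3 N to start, 6 N fully in. While the plate is held against the upright before lowering, the face holds it in (about 0.008). Within the last 2 mm of lowering it meets the slot between the claws' slots and snaps to 0: locked.
- empty_upright: Upright without an arm, left or right one of the pair (210 mm apart): grey box channel 40 mm wide, 30 deep, 300 high, fixed. Origin: lower end, mid-width, on its front face, 10 mm above the bench. x points into the upright, away from the robot. Its foot, 10 mm thick, reaches 55 mm forward of the face.
- target_slot (a point): Centre of the lower edge, at the front face, of the slot for the lower claw: third from below of six. Slots 14 mm wide, 26 high, one mid-width column, 40 mm pitch (upper claw: fifth, latch: fourth). Face plate 3 mm thick, hollow 25 mm behind. Axes as the upright's.
- seat (a point): On the empty upright's face, 105 mm above its origin: where the arm's origin lies when locked, axes parallel. Claws enter straight along x with the arm 10 to 16 mm (best 13) above this, until plate meets face; then straight down, tips passing behind the face plate. The latch rubs: push down some 5 to 10 N beyond the arm's weight.
- fitted_upright: The other upright, alike and fixed, with an identical blue arm already locked at the right level. Origin as for the empty one. Its arm reaches 140 mm forward of the face, 105 to 141 mm above this origin.
- aerosol: Spray can with a pink cap, 59 mm across, 197 mm high, standing loose at the right of the rack. Origin: centre of its underside.

How it is judged:
By the outcome, as a careful person would: the job done as asked, in the order asked, and still so for the second after the job is handed in, with the robot touching nothing.
It also fails if it takes over 45 s, if anything falls off the work surface, if the arm or the gripper's body presses on something with over 40 N, if the wrist force passes 120 N, or if a joint passes its speed limit or range.

## Working session

There is one attempt and no reset: what is moved stays moved. The work goes in short steps, Python scripts to look and compute and a tool call to move; the robot and the scene stay as the last step left them, time stands still between calls to the robot, and variables do not carry over. Pictures are saved under pics/ and viewed, at most 10 in all, crops included, and the job is handed in when it is done.

Besides the shell and the picture viewer there is one more tool, called after "Emit:" as name([rows], argument=value, ...), one row to a line, values as JSON. jog_arm: Moves the arm, as the interface text tells. Its arguments: {"type":"object","properties":{"commands":{"type":"array"}},"required":["commands"]}

```bash
mkdir -p pics
cat > h.py <<'E'
import numpy as np, cv2
from scipy.spatial.transform import Rotation as R
from rig import readout, snapshot, ctrl
def rot(a):
    a=np.array(a,float)
    return a if a.shape==(3,3) else (R.from_rotvec(a).as_matrix() if a.size==3 else R.from_quat(a).as_matrix())
def ray(s,u,v):
    K=np.array(s["camera_matrix"]); p=np.linalg.solve(K,[u,v,1.0]); d=rot(s["attitude"])@np.array([p[0],-p[1],-p[2]])
    return np.array(s["origin"],float),d/np.linalg.norm(d)
def plane(s,u,v,z):
    o,d=ray(s,u,v); return o+d*(z-o[2])/d[2]
def proj(s,P):
    c=rot(s["attitude"]).T@(np.array(P,float)-np.array(s["origin"])); K=np.array(s["camera_matrix"]); q=K@np.array([c[0],-c[1],-c[2]]); return q[:2]/q[2]
def tri(r1,r2):
    (o1,d1),(o2,d2)=r1,r2
    t=np.linalg.lstsq(np.c_[d1,-d2],o2-o1,rcond=None)[0]; a=o1+d1*t[0]; b=o2+d2*t[1]; return (a+b)/2,np.linalg.norm(a-b)
E
python3 - <<'E'
from h import *
import pickle
S={n:snapshot(n) for n in("side","top")}
pickle.dump(S,open("s0.pkl","wb"))
for n,s in S.items():
    print(n,np.round(s["origin"],3),np.array(s["attitude"]).round(3).tolist(),np.array(s["camera_matrix"]).round(1).tolist(),[k for k in s])
    cv2.imwrite(f"pics/{n}0.png",cv2.resize(s["color"][:,:,::-1],(800,600),interpolation=cv2.INTER_CUBIC))
print(readout.state())
E
```

```text
side [ 0.496 -1.073  0.718] [0.953, -0.018, -0.066] [[469.2, 0.0, 257.9], [0.0, 469.2, 196.4], [0.0, 0.0, 1.0]] ['color', 'camera_matrix', 'origin', 'attitude']
top [ 0.462 -0.229  0.948] [0.084, -0.084, -1.553] [[387.7, 0.0, 252.2], [0.0, 387.7, 198.8], [0.0, 0.0, 1.0]] ['color', 'camera_matrix', 'origin', 'attitude']
{'clock': 0.1, 'qpos': array([-1.27411280e+00,  8.78982477e-02,  1.37206574e+00,  7.45478696e-06,
        1.68363735e+00, -1.03111896e-01]), 'joint_vel': array([ 5.38923433e-05, -2.81451208e-04, -2.41600725e-03, -6.24575669e-04,
       -2.97084392e-04,  4.43443068e-04]), 'effort': array([ 2.01176634e-03, -3.41252446e+01, -3.03302658e+01,  7.19292462e-02,
        3.03967693e-02, -9.78966318e-05]), 'eef_pos': array([ 0.21397965, -0.50634226,  0.30163064]), 'orientation': array([-3.07707334e+00, -6.23427307e-01,  2.93136714e-04]), 'contact_force': array([-1.45145089,  0.28712105,  0.14853327]), 'torque': array([ 0.03139819,  0.0166504 , -0.02799677]), 'finger_force': 0.0, 'grip_width': 0.09366798247608162}
```

View pics/side0.png

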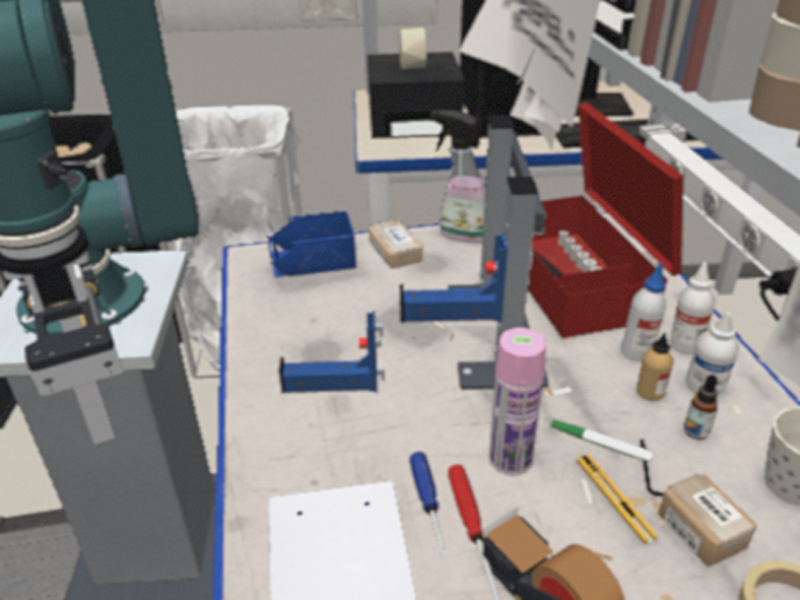

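View pics/top0.png

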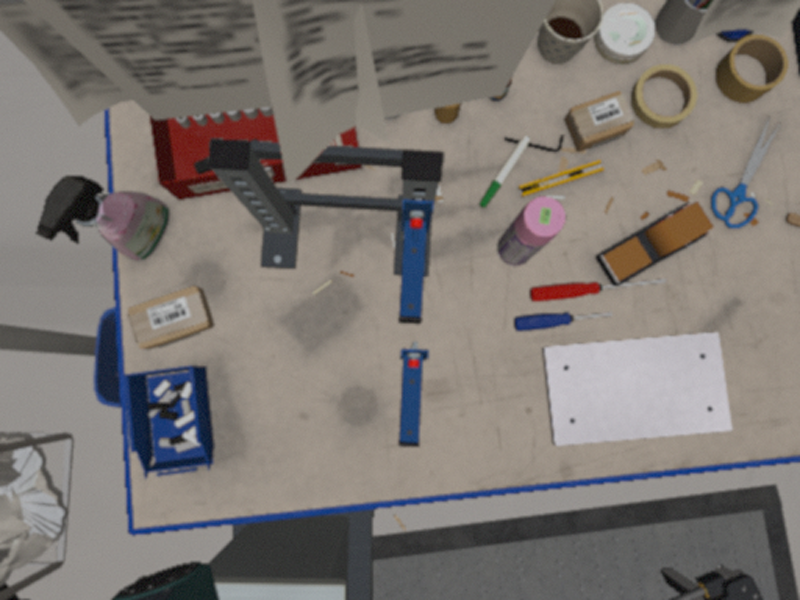

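Top view: the left upright (about 240,155 at its top, foot front at 262–296,267) is empty. The fitted arm is on the right at (412,260), the loose arm stands at (410,400) with its plate to the rear, and the can is at (530,230). I'll enlarge the rack area for exact points.

Run:
```python
from h import *
import pickle
S=pickle.load(open("s0.pkl","rb"))
s=S["top"]; im=s["color"]
c=im[85:290,125:295][:,:,::-1]; c=np.clip(c.astype(float)*1.5,0,255).astype(np.uint8)
cv2.imwrite("pics/tc.png",cv2.resize(c,(495,597),interpolation=cv2.INTER_CUBIC))
hsv=cv2.cvtColor(im,cv2.COLOR_RGB2HSV)
m=((hsv[:,:,0]>100)&(hsv[:,:,0]<125)&(hsv[:,:,1]>130)).astype(np.uint8)
n,l,st,ce=cv2.connectedComponentsWithStats(m)
for i in range(1,n):
    if st[i,4]>150: print(st[i],ce[i])
# row-wise edges in loose and fitted arms
for r in list(range(232,286,4)):
    x=np.where(m[r,240:290])[0]+240
    if len(x): print(r,x.min(),x.max()+1, plane(s,x.min(),r+.5,.036).round(4),plane(s,x.max()+1,r+.5,.036).round(4))
print()
for r in list(range(150,206,6)):
    x=np.where(m[r,240:290])[0]+240
    if len(x): print(r,x.min(),x.max()+1, plane(s,x.min(),r+.5,.151).round(4),plane(s,x.max()+1,r+.5,.151).round(4))
red=((hsv[:,:,0]<6)|(hsv[:,:,0]>174))&(hsv[:,:,1]>170)&(hsv[:,:,2]>150)
n,l,st,ce=cv2.connectedComponentsWithStats(red.astype(np.uint8))
print([(st[i].tolist(),ce[i].round(1).tolist()) for i in range(1,n) if st[i,4]>20])
```

```text
[456 118  29  28 231] [469.52380952 130.0995671 ]
[257 128  20  75 893] [264.33482643 165.07726764]
[  61  160  451  182 4126] [149.64541929 275.84827921]
[330 201  35  10 240] [345.85416667 205.42916667]
[256 224  13  60 516] [262.24612403 257.41085271]
232 259 260 [ 0.4808 -0.2454  0.036 ] [ 0.4808 -0.2478  0.036 ]
236 259 269 [ 0.4715 -0.2455  0.036 ] [ 0.4718 -0.269   0.036 ]
240 258 269 [ 0.4621 -0.2433  0.036 ] [ 0.4625 -0.2691  0.036 ]
244 258 269 [ 0.4528 -0.2435  0.036 ] [ 0.4532 -0.2692  0.036 ]
248 258 269 [ 0.4436 -0.2436  0.036 ] [ 0.444  -0.2693  0.036 ]
252 258 269 [ 0.4343 -0.2437  0.036 ] [ 0.4347 -0.2694  0.036 ]
256 258 268 [ 0.4251 -0.2439  0.036 ] [ 0.4254 -0.2672  0.036 ]
260 258 268 [ 0.4159 -0.244   0.036 ] [ 0.4162 -0.2673  0.036 ]
264 257 268 [ 0.4066 -0.2418  0.036 ] [ 0.407  -0.2674  0.036 ]
268 257 268 [ 0.3975 -0.2419  0.036 ] [ 0.3979 -0.2675  0.036 ]
272 257 268 [ 0.3883 -0.2421  0.036 ] [ 0.3887 -0.2676  0.036 ]
276 257 267 [ 0.3792 -0.2422  0.036 ] [ 0.3796 -0.2654  0.036 ]
280 257 267 [ 0.3701 -0.2423  0.036 ] [ 0.3704 -0.2655  0.036 ]

150 259 272 [ 0.6496 -0.241   0.151 ] [ 0.6501 -0.2682  0.151 ]
156 259 272 [ 0.6368 -0.2411  0.151 ] [ 0.6373 -0.2683  0.151 ]
162 258 272 [ 0.6241 -0.2392  0.151 ] [ 0.6245 -0.2685  0.151 ]
168 258 272 [ 0.6113 -0.2394  0.151 ] [ 0.6118 -0.2686  0.151 ]
174 257 271 [ 0.5986 -0.2375  0.151 ] [ 0.5991 -0.2667  0.151 ]
180 258 270 [ 0.5861 -0.2398  0.151 ] [ 0.5865 -0.2647  0.151 ]
186 258 270 [ 0.5735 -0.24    0.151 ] [ 0.5739 -0.2648  0.151 ]
192 257 269 [ 0.5609 -0.2381  0.151 ] [ 0.5613 -0.2629  0.151 ]
198 257 269 [ 0.5484 -0.2382  0.151 ] [ 0.5488 -0.2631  0.151 ]
[([263, 140, 7, 5, 30], [266.1, 142.0]), ([262, 231, 6, 4, 22], [264.5, 232.4])]
```

View pics/tc.png

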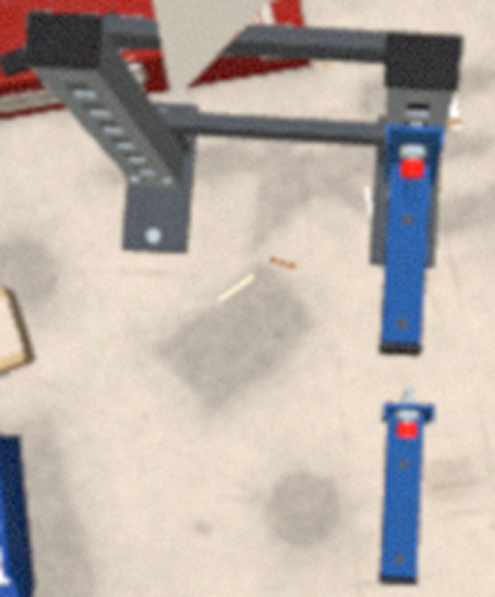

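Enlarged top view (scale 2.912): loose arm from the cap front at (381–416,580) to its plate at (382–432,405–417). Empty upright has its top front edge at (28–102,67) and foot front corners at (124,249) and (187,251). The fitted upright's top front edge is at (388–460,90).

Run:
```python
from h import *
import pickle
S=pickle.load(open("s0.pkl","rb"))
s=S["top"]; t=lambda u,v,z: plane(s,125+u/2.912,85+v/2.912,z)
for n,u,v,z in [("EtopL",28,65,.31),("EtopR",101,68,.31),("EtopbL",35,12,.31),("FtopL",388,87,.31),("FtopR",459,91,.31),("EfootL",123,249,.01),("EfootR",187,251,.01),("FfootR",433,265,.01),("FfootL",370,262,.01),
 ("capL",381,581,.046),("capR",416,582,.046),("plTopL",385,404,.12),("plTopR",433,405,.12),("FplL",388,126,.235-.01+.0),("FplR",444,127,.225),("FcapL",380,351,.161),("FcapR",420,353,.161),("slot1",84,93,.01+.105+20-20+.0)]:
    print(n,t(u,v,z).round(4))
# side view: fitted & loose arm, knobs
q=S["side"]; im=q["color"]; hsv=cv2.cvtColor(im,cv2.COLOR_RGB2HSV)
red=((hsv[:,:,0]<6)|(hsv[:,:,0]>174))&(hsv[:,:,1]>170)&(hsv[:,:,2]>150)
n,l,st,ce=cv2.connectedComponentsWithStats(red.astype(np.uint8))
K=[ce[i] for i in range(1,n) if st[i,4]>20 and st[i,4]<150]; print(K)
for a in K:
  for b in ((266.1,142.),(264.5,232.4)):
    p,e=tri(ray(q,a[0]+.5,a[1]+.5),ray(s,b[0]+.5,b[1]+.5)); print(p.round(4),round(e,4))
c=im[60:260,170:360][:,:,::-1]; c=np.clip(c.astype(float)*1.4,0,255).astype(np.uint8)
cv2.imwrite("pics/sc.png",cv2.resize(c,(570,600),interpolation=cv2.INTER_CUBIC))
```

```text
EtopL [ 0.6835 -0.0264  0.31  ]
EtopR [ 0.6824 -0.069   0.31  ]
EtopbL [ 0.7156 -0.029   0.31  ]
FtopL [ 0.6737 -0.2365  0.31  ]
FtopR [ 0.672  -0.2778  0.31  ]
EfootL [ 0.6292 -0.0188  0.01  ]
EfootR [ 0.6284 -0.0727  0.01  ]
FfootR [ 0.6198 -0.2799  0.01  ]
FfootL [ 0.6215 -0.2269  0.01  ]
capL [ 0.362  -0.2397  0.046 ]
capR [ 0.3617 -0.2671  0.046 ]
plTopL [ 0.4976 -0.2398  0.12  ]
plTopR [ 0.4975 -0.275   0.12  ]
FplL [ 0.6755 -0.2378  0.225 ]
FplR [ 0.6755 -0.2746  0.225 ]
FcapL [ 0.5329 -0.2353  0.161 ]
FcapR [ 0.5319 -0.2633  0.161 ]
slot1 [ 0.73  -0.008  0.115]
[]
```

View pics/sc.png

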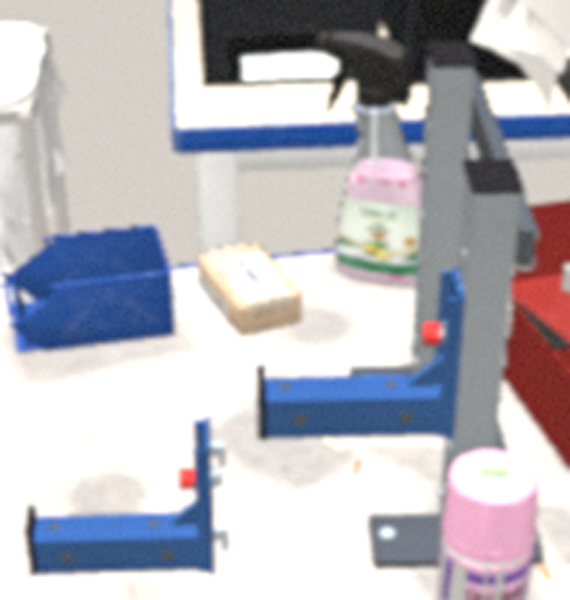

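Side crop: the loose arm's claws point rearward at (220,450–540), and the fitted arm is on the near upright, partly hidden by the can. The far upright is empty. 

Estimates are consistent between views:

| Item | Position (m) | Yaw (rad) |
|---|---|---|
| Face of empty upright | (0.683, −0.048), seat z 0.115 | −0.045 |
| Loose arm origin | (0.500, −0.2565) | −0.028 |
| Grip point | (0.415, −0.255) | – |

Moving above the grip point.

Emit:
jog_arm([
  [[0,0,0],0.3,0],
  [[0,0,0],0.3,0],
  [[0,0,0],0.256,0],
  [[0.72,-0.95,0],0,0],
  [[0.72,-0.95,0],0,0],
])

```text
clock: 0.72
eef_pos: [0.259, -0.4503, 0.3018]
orientation: [-3.14, 0.046, 0.001]
contact_force: [0.6, -0.9, 0.5]
grip_width: 0.0936
finger_force: 0.0
```

Emit:
jog_arm([
  [[0.72,-0.95,0],0,0],
  [[0.72,-0.95,0],0,0],
  [[0.72,-0.95,0],0,0],
  [[0.72,-0.95,0],0,0],
  [[0.72,-0.95,0],0,0],
])

```text
clock: 1.35
eef_pos: [0.3713, -0.3103, 0.3021]
orientation: [-3.141, 0.044, 0.001]
contact_force: [-0.6, -0.8, 0.5]
grip_width: 0.0939
finger_force: 0.0
```

Emit:
jog_arm([
  [[0.72,-0.95,0],0,0],
  [[0.72,-0.95,0],0,0],
  [[0,0,0],0,0],
  [[0,0,0],0,0],
])

```text
clock: 1.85
eef_pos: [0.4153, -0.2561, 0.3023]
orientation: [3.141, -0.044, -0.002]
contact_force: [0.3, 0.1, -0.3]
grip_width: 0.094
finger_force: 0.0
```

```bash
cat >> h.py <<'E'
def tool():
    st=readout.state(); M=rot(st["orientation"]); return np.array(st["eef_pos"]),M,st
def delta(target,yaw):
    p,M,st=tool(); cy=np.arctan2(M[1,0],M[0,0]); d=M.T@(np.array(target)-p)
    print("clk",round(st["clock"],2),"tcp",p.round(4),"yaw",cy.round(4),"zaxis",M[:,2].round(4),"units",(d/.03).round(3),"spin",((cy-yaw)/.5).round(3),"F",np.round(st["contact_force"],1),"grip",round(st["grip_width"],4),round(st["finger_force"],1))
E
python3 - <<'E'
from h import *
delta([.415,-.2553,.104],-.028)
s=snapshot("wrist"); import pickle; pickle.dump(s,open("w1.pkl","wb"))
print(np.round(s["origin"],3),rot(s["attitude"]).round(3).tolist(),np.array(s["camera_matrix"]).round(1).tolist())
cv2.imwrite("pics/w1.png",cv2.resize(s["color"][:,:,::-1],(800,600)))
E
```

```text
clk 1.85 tcp [ 0.4153 -0.2561  0.3023] yaw -0.0282 zaxis [-1.1e-03 -2.0e-04 -1.0e+00] units [-2.00e-03 -2.70e-02  6.61e+00] spin -0.0 F [ 0.3  0.1 -0.3] grip 0.094 0.0
[ 0.494 -0.258  0.385] [[-0.03, 0.961, 0.273], [-1.0, -0.028, -0.009], [-0.0, -0.273, 0.962]] [[317.1, 0.0, 250.5], [0.0, 317.1, 190.0], [0.0, 0.0, 1.0]]
```

View pics/w1.png

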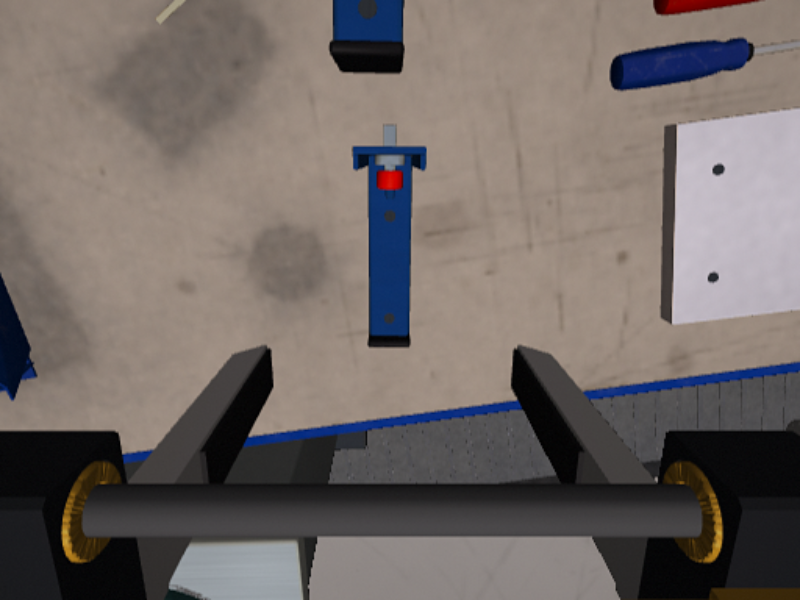

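Wrist view: the loose arm is centred at column 390, between the fingers (x 270 and 513 at the tips). Plate top rear edge is at row 147, the cap front at row 346, and the arm's sides at 369–411. Its axis is parallel to the tool x.

Run:
```python
from h import *
import pickle
s=pickle.load(open("w1.pkl","rb")); t=lambda u,v,z: plane(s,u/1.5625,v/1.5625,z).round(4)
print("plate top",t(353,147,.12),t(426,147,.12)); print("cap front top/bottom",t(368,338,.046),t(410,338,.046),t(370,346,.0),t(409,346,0))
print("sides",t(369,200,.036),t(411,200,.036),t(369,320,.036),t(410,320,.036)); print("fitted cap front",t(331,45,.161),t(404,43,.161))
```

```text
plate top [ 0.4986 -0.2382  0.12  ] [ 0.4975 -0.2756  0.12  ]
cap front top/bottom [ 0.3667 -0.2369  0.046 ] [ 0.3658 -0.2675  0.046 ] [ 0.3424 -0.2354  0.    ] [ 0.3414 -0.2678  0.    ]
sides [ 0.4647 -0.2413  0.036 ] [ 0.4639 -0.2704  0.036 ] [ 0.3772 -0.2376  0.036 ] [ 0.3763 -0.268   0.036 ]
fitted cap front [ 0.5381 -0.2343  0.161 ] [ 0.538  -0.2642  0.161 ]
```

Emit:
jog_arm([
  [[0,-0.07,1],0.01,0],
  [[0,0,1],0,0],
  [[0,0,1],0,0],
  [[0,0,1],0,0],
  [[0,0,1],0,0],
])

```text
clock: 2.52
eef_pos: [0.4149, -0.2548, 0.1517]
orientation: [3.141, -0.056, -0.0]
contact_force: [-0.3, -0.7, 0.0]
grip_width: 0.0941
finger_force: 0.0
```

Emit:
jog_arm([
  [[0,0,0.8],0,0],
  [[0,0,0.5],0,0],
  [[0,0,0.25],0,0],
  [[0,0,0],0,0],
  [[0,0,0],0,0.4],
])

```text
clock: 3.15
eef_pos: [0.4162, -0.2541, 0.1072]
orientation: [3.14, -0.052, 0.003]
contact_force: [-0.6, 0.2, 0.3]
grip_width: 0.0869
finger_force: 0.0
```

Emit:
jog_arm([
  [[0,0,0],0,0.8],
  [[0,0,0],0,1],
  [[0,0,0],0,1],
  [[0,0,0],0,1],
  [[0,0,0],0,1],
])

```text
clock: 3.78
eef_pos: [0.4157, -0.2536, 0.1062]
orientation: [3.141, -0.052, -0.0]
contact_force: [0.5, -0.1, -0.6]
grip_width: 0.0376
finger_force: 0.0
```

Run:
```python
from h import *
delta([.598,-.044,.3],-.045)
```

```text
clk 3.77 tcp [ 0.4157 -0.2536  0.1062] yaw -0.0332 zaxis [-0.e+00 -1.e-04 -1.e+00] units [ 5.841 -7.185 -6.462] spin 0.024 F [ 0.5 -0.1 -0.6] grip 0.0376 0.0
```

Emit:
jog_arm([
  [[0,0,0.06],0,1],
  [[0,0,0],0,1],
  [[0,0,0],0,1],
  [[0,0,0],0,1],
])

```text
clock: 4.28
eef_pos: [0.4158, -0.2539, 0.105]
orientation: [3.14, -0.052, 0.001]
contact_force: [-0.4, 0.9, 4.7]
grip_width: 0.0298
finger_force: 30.0
```

Emit:
jog_arm([
  [[0,0,-0.3],0,1],
  [[0,0,-0.7],0,1],
  [[0,0,-1],0,1],
  [[0,0,-1],0,1],
  [[0,0,-1],0,1],
])

```text
clock: 4.9
eef_pos: [0.4152, -0.2531, 0.2243]
orientation: [-3.14, 0.052, 0.003]
contact_force: [0.2, -0.0, -2.7]
grip_width: 0.0296
finger_force: 30.0
```

Emit:
jog_arm([
  [[0,0,-1],0,1],
  [[0,0,-0.5],0,1],
  [[0,0,0],0,1],
  [[0,0,0],0,1],
])

```text
clock: 5.4
eef_pos: [0.4152, -0.2532, 0.2675]
orientation: [-3.139, 0.052, 0.004]
contact_force: [0.6, 0.9, -3.4]
grip_width: 0.03
finger_force: 30.0
```

Run:
```python
from h import *
import pickle
delta([.54,-.044,.25],-.045)
s=snapshot("wrist"); pickle.dump(s,open("w2.pkl","wb"))
cv2.imwrite("pics/w2.png",cv2.resize(s["color"][:,:,::-1],(800,600)))
```

```text
clk 5.4 tcp [ 0.4152 -0.2532  0.2675] yaw -0.0331 zaxis [-0.0026  0.002  -1.    ] units [ 3.929 -7.106  0.588] spin 0.024 F [ 0.6  0.9 -3.4] grip 0.03 30.0
```

View pics/w2.png

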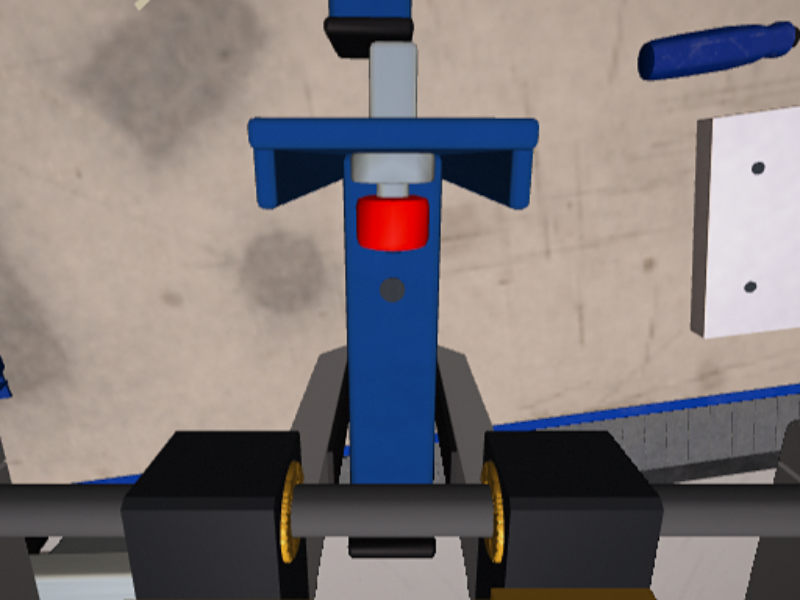

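Wrist view: the arm is held squarely (sides 346–440), plate top at (250–538,118), claw and latch at column 393. No yaw or tilt is visible. Moving across to the front of the empty upright.

Emit:
jog_arm([
  [[0,-0.6,0],0,1],
  [[0,-1,0],0,1],
  [[0,-1,0],0,1],
  [[0,-1,0],0,1],
  [[0,-1,0],0,1],
])

```text
clock: 6.08
eef_pos: [0.4197, -0.1136, 0.2687]
orientation: [-3.14, 0.051, 0.002]
contact_force: [-0.9, -0.1, -2.6]
grip_width: 0.0296
finger_force: 30.0
```

Emit:
jog_arm([
  [[0.2,-1,0],0,1],
  [[0.5,-1,0],0,1],
  [[0.9,-0.58,0],0,1],
  [[1,0,0],0,1],
  [[1,0,0],0,1],
])

```text
clock: 6.7
eef_pos: [0.531, -0.0402, 0.2688]
orientation: [-3.14, 0.05, 0.002]
contact_force: [-0.7, -0.5, -2.5]
grip_width: 0.0294
finger_force: 30.0
```

Emit:
jog_arm([
  [[0.7,0,0.4],0.024,1],
  [[0.4,0,0.5],0,1],
  [[0,0,0.2],0,1],
  [[0,0,0],0,1],
  [[0,0,0],0,1],
])

```text
clock: 7.32
eef_pos: [0.5634, -0.0431, 0.2371]
orientation: [3.141, -0.071, 0.001]
contact_force: [1.1, 0.5, -3.8]
grip_width: 0.0296
finger_force: 30.0
```

Run:
```python
from h import *
import pickle
s=pickle.load(open("w2.pkl","rb"))
t=lambda u,v,z: plane(s,u/1.5625,v/1.5625,z).round(4)
print("plate rel", t(250,120,.2825),t(538,120,.2825))
delta([.5999,-.0442,.233],-.045)
S={n:snapshot(n) for n in("wrist","top","side")}; pickle.dump(S,open("s3.pkl","wb"))
w=cv2.resize(S["wrist"]["color"],(400,300)); 
top=cv2.resize(S["top"]["color"][85:235,110:310],(400,300),interpolation=cv2.INTER_CUBIC)
sd=cv2.resize(S["side"]["color"][60:210,190:390],(800,600),interpolation=cv2.INTER_CUBIC)[0:300*2]
out=np.vstack([np.hstack([w,top]),cv2.resize(S["side"]["color"][85:205,220:380],(400,300),interpolation=cv2.INTER_CUBIC).repeat(1,1) @ np.eye(3) if False else np.hstack([cv2.resize(S["side"]["color"][85:205,220:380],(400,300),interpolation=cv2.INTER_CUBIC),cv2.resize(S["wrist"]["color"][0:150,150:350],(400,300))])])
cv2.imwrite("pics/m3.png",out[:,:,::-1])
```

```text
plate rel [ 0.4986 -0.2375  0.2825] [ 0.4973 -0.2744  0.2825]
clk 7.33 tcp [ 0.5634 -0.0431  0.2371] yaw -0.0453 zaxis [ 9.e-04 -2.e-04 -1.e+00] units [ 1.218 -0.019  0.137] spin -0.001 F [ 1.1  0.5 -3.8] grip 0.0296 30.0
```

View pics/m3.png

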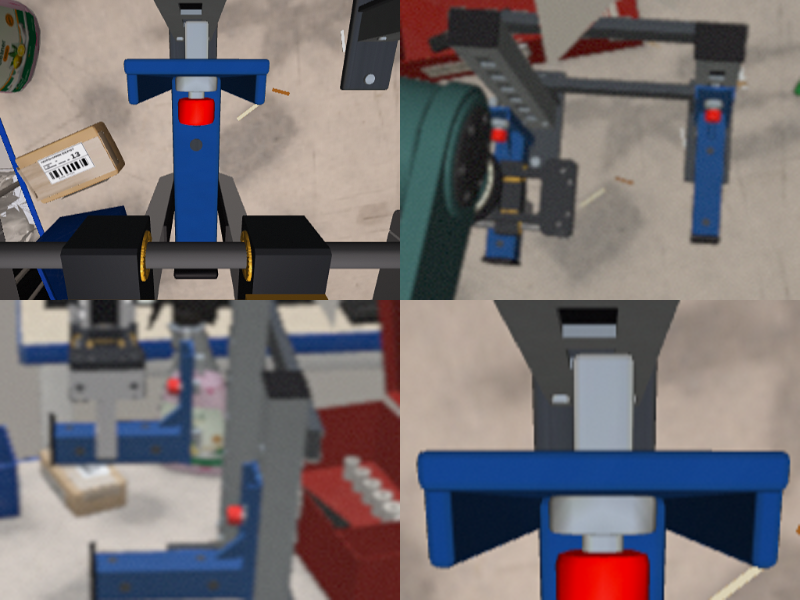

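Composite: the wrist zoom (bottom right) shows a slot of the upright at (559–618,310–337) just behind the upper claw (575–633), slightly to its left. The side view shows the arm level in front of the empty upright. I'll intersect the slot pixels with the face plane.

Run:
```python
from h import *
import pickle
S=pickle.load(open("s3.pkl","rb")); s=S["wrist"]
n=np.array([np.cos(-.045),np.sin(-.045),0]); P=np.array([.6833,-.048,0])
def face(s,u,v,off=0):
    o,d=ray(s,u,v); return (o+d*(n@(P-o)+off)/(n@d)).round(4)
z=lambda u,v:(150+(u-400)/2,(v-300)/2)
for u,v in [(559,310),(618,310),(559,337),(618,337),(534,400),(657,400)]: print(face(s,*z(u,v)))
for k in range(1,7): print(k,proj(s,[.6833,-.048,.135+.013+.04*(k-3)]).round(1))
# plate top rear corners in the wrist view
zp=.2371+.015
for u,v in [(418,452),(789,452)]: print("plate",plane(s,*z(u,v),zp).round(4))
# claw upper top at z 130mm? top view knob heights
q=S["side"]
# side view crop scale 2.5, crop origin 220,85; image offset (0,300)
sd=lambda u,v:(220+u/2.5,85+(v-300)/2.5)
for nm,u,v in [("cap bottom",55,459),("plate bottom",190,462),("plate top",190,345)]:
    o,d=ray(q,*sd(u,v)); yy=-.0431-.019; t=(yy-o[1])/d[1]; print(nm,(o+d*t).round(4))
```

```text
[ 0.6837 -0.0387  0.158 ]
[ 0.6831 -0.0521  0.1579]
[ 0.6838 -0.0371  0.1333]
[ 0.6831 -0.0527  0.1332]
[ 0.6846 -0.0193  0.0247]
[ 0.6822 -0.0722  0.0241]
1 [250.3  40.8]
2 [250.2  28.9]
3 [250.1  10.9]
4 [249.9 -19. ]
5 [249.5 -78.8]
6 [ 248.3 -258.7]
plate [ 0.6471 -0.0281  0.2521]
plate [ 0.6453 -0.0654  0.2521]
cap bottom [ 0.5138 -0.0621  0.1455]
plate bottom [ 0.6478 -0.0621  0.1354]
plate top [ 0.6436 -0.0621  0.2607]
```

Run:
```python
from h import *
import pickle
s=pickle.load(open("s0.pkl","rb"))["top"]; 
n=np.array([np.cos(-.045),np.sin(-.045),0]); P=np.array([.6833,-.048,0])
im=s["color"].astype(int); g=im.sum(2)/3
m=np.zeros(g.shape,np.uint8); m[112:150,145:183]=(g[112:150,145:183]>np.median(g[112:150,145:183])+0)
# bright slot blobs against local background (top-hat)
th=cv2.morphologyEx(g.astype(np.float32),cv2.MORPH_TOPHAT,np.ones((7,7)))
k,l,st,ce=cv2.connectedComponentsWithStats((th[108:150,140:185]>22).astype(np.uint8))
for i in range(1,k):
    if st[i,4]>=4:
        u,v=ce[i]+[140.5,108.5]; o,d=ray(s,u,v); print(st[i,4],(u,v),(o+d*(n@(P-o))/(n@d)).round(4))
for j in range(1,7): print(j,proj(s,[.6833,-.048,.148+.04*(j-3)]).round(1))
# held arm in top view now
q=pickle.load(open("s3.pkl","rb"))["top"]; hsv=cv2.cvtColor(q["color"],cv2.COLOR_RGB2HSV)
red=((hsv[:,:,0]<6)|(hsv[:,:,0]>174))&(hsv[:,:,1]>170)&(hsv[:,:,2]>120)
k,l,st,ce=cv2.connectedComponentsWithStats(red.astype(np.uint8))
for i in range(1,k):
    if 8<st[i,4]<80: u,v=ce[i]+.5; print("red",st[i].tolist(),plane(q,u,v,.2371-.105+.078+.004).round(4))
```

```text
22 (np.float64(172.3181818181818), np.float64(110.54545454545455)) [ 0.6815 -0.089   0.3026]
38 (np.float64(180.6578947368421), np.float64(118.52631578947368)) [ 0.6812 -0.0955  0.26  ]
21 (np.float64(154.16666666666666), np.float64(117.54761904761905)) [ 0.6834 -0.0462  0.2564]
15 (np.float64(159.9), np.float64(124.16666666666667)) [ 0.6833 -0.0471  0.2158]
12 (np.float64(164.5), np.float64(129.91666666666666)) [ 0.6833 -0.0472  0.1765]
11 (np.float64(168.5), np.float64(135.13636363636363)) [ 0.6833 -0.0469  0.1371]
9 (np.float64(172.27777777777777), np.float64(139.94444444444446)) [ 0.6834 -0.0469  0.0971]
7 (np.float64(175.78571428571428), np.float64(144.07142857142856)) [ 0.6833 -0.0475  0.0598]
7 (np.float64(171.5), np.float64(146.5)) [ 0.684  -0.0317  0.0323]
6 (np.float64(182.5), np.float64(147.0)) [ 0.6828 -0.0586  0.034 ]
1 [175.3 143.2]
2 [171.8 138.7]
3 [167.9 133.8]
4 [163.6 128.3]
5 [158.9 122.3]
6 [153.6 115.6]
red [219, 83, 9, 10, 59] [ 0.758  -0.1689  0.2141]
red [170, 103, 7, 2, 9] [ 0.7253 -0.0716  0.2141]
red [263, 140, 7, 6, 39] [ 0.6499 -0.2542  0.2141]
red [156, 150, 7, 6, 36] [ 0.6273 -0.048   0.2141]
```

Top and wrist views agree that the slot column is at y ≈ −0.047 and the arm's axis is about 3.3 mm too far right. Correcting y, lowering 4 mm (to seat +13 mm), and advancing.

Emit:
jog_arm([
  [[0,-0.11,0.135],0,1],
  [[0.4,0,0],0,1],
  [[0.3,0,0],0,1],
  [[0,0,0],0,1],
  [[0,0,0],0,1],
])

```text
clock: 8.1
eef_pos: [0.585, -0.0408, 0.2321]
orientation: [3.141, -0.071, -0.001]
contact_force: [0.2, -0.1, -3.1]
grip_width: 0.0299
finger_force: 30.0
```

Run:
```python
from h import *
delta([.5999,-.0410,.233],-.045)
S={n:snapshot(n) for n in("wrist","side")}; s=S["wrist"]
a=cv2.resize(s["color"][0:150,150:350],(400,300),interpolation=cv2.INTER_CUBIC)
b=cv2.resize(S["side"]["color"][85:205,220:380],(400,300),interpolation=cv2.INTER_CUBIC)
cv2.imwrite("pics/m4.png",np.hstack([a,b])[:,:,::-1])
```

```text
clk 8.1 tcp [ 0.585  -0.0408  0.2321] yaw -0.0452 zaxis [-6.e-04 -0.e+00 -1.e+00] units [ 0.497 -0.017 -0.03 ] spin -0.0 F [ 0.2 -0.1 -3.1] grip 0.0299 30.0
```

View pics/m4.png

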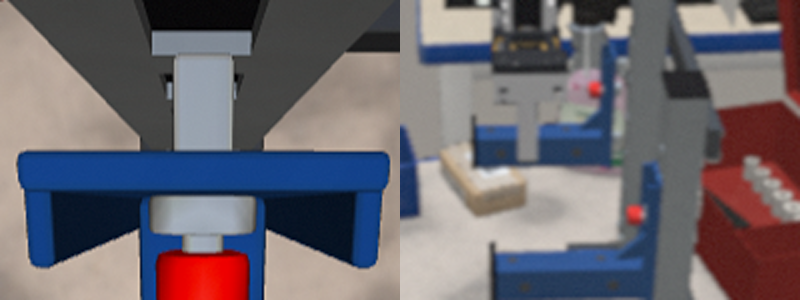

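Wrist crop: the upper claw (175–233) is centred on its slot (153–252) to within a fraction of a millimetre. Pushing in.

Emit:
jog_arm([
  [[0.15,0,0],0,1],
  [[0.15,0,0],0,1],
  [[0.1,0,0],0,1],
  [[0,0,0],0,1],
])

```text
clock: 8.7
eef_pos: [0.5966, -0.0414, 0.2323]
orientation: [3.141, -0.071, -0.002]
contact_force: [-4.6, 1.4, -1.0]
grip_width: 0.03
finger_force: 30.0
```

Emit:
jog_arm([
  [[0.08,0,0],0,1],
  [[0.05,0,0],0,1],
  [[0,0,0],0,1],
])

```text
clock: 9.07
eef_pos: [0.6002, -0.0416, 0.2322]
orientation: [3.141, -0.071, -0.003]
contact_force: [-5.7, -0.5, -1.6]
grip_width: 0.03
finger_force: 30.0
```

Emit:
jog_arm([
  [[0.05,0,0],0,1],
  [[0.04,0,0],0,1],
  [[0,0,0],0,1],
])

```text
clock: 9.45
eef_pos: [0.601, -0.0417, 0.2316]
orientation: [3.141, -0.071, -0.013]
contact_force: [-11.7, 0.5, 0.5]
grip_width: 0.0296
finger_force: 30.0
```

Emit:
jog_arm([
  [[0,0,0.1],0,1],
  [[0,0,0.1],0,1],
  [[0,0,0.1],0,1],
  [[0,0,0],0,1],
])

```text
clock: 9.95
eef_pos: [0.6018, -0.0417, 0.223]
orientation: [3.141, -0.071, -0.008]
contact_force: [-8.7, 0.3, 0.3]
grip_width: 0.0294
finger_force: 30.0
```

Emit:
jog_arm([
  [[0,0,0.06],0,1],
  [[0,0,0.06],0,1],
  [[0,0,0],0,1],
])

```text
clock: 10.32
eef_pos: [0.6018, -0.0416, 0.2203]
orientation: [3.141, -0.071, -0.007]
contact_force: [-10.2, 1.3, 2.3]
grip_width: 0.0295
finger_force: 30.0
```

Emit:
jog_arm([
  [[0,0,0.05],0,1],
  [[0,0,0.05],0,1],
  [[0,0,0],0,1],
])

```text
clock: 10.7
eef_pos: [0.602, -0.0416, 0.2173]
orientation: [3.141, -0.071, -0.006]
contact_force: [-8.6, 0.3, 3.3]
grip_width: 0.0299
finger_force: 30.0
```

Emit:
jog_arm([
  [[0,0,0.05],0,1],
  [[0,0,0.05],0,1],
  [[0,0,0],0,1],
])

```text
clock: 11.08
eef_pos: [0.602, -0.0416, 0.2141]
orientation: [3.141, -0.071, -0.006]
contact_force: [-9.7, 0.8, 2.1]
grip_width: 0.03
finger_force: 30.0
```

Run:
```python
from h import *
delta([.601,-.0410,.22],-.045)
S={n:snapshot(n) for n in("wrist","side")}; s=S["wrist"]
a=cv2.resize(s["color"][0:150,150:350],(400,300),interpolation=cv2.INTER_CUBIC)
b=cv2.resize(S["side"]["color"][85:205,220:380],(400,300),interpolation=cv2.INTER_CUBIC)
cv2.imwrite("pics/m5.png",np.hstack([a,b])[:,:,::-1])
```

```text
clk 11.07 tcp [ 0.602  -0.0416  0.2141] yaw -0.0452 zaxis [-0.0041 -0.     -1.    ] units [-0.036 -0.018 -0.197] spin -0.0 F [-9.7  0.8  2.1] grip 0.03 30.0
```

View pics/m5.png

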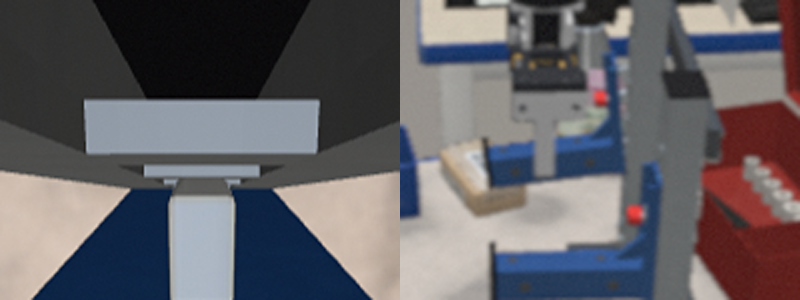

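Wrist crop: the view is now much changed. The side crop shows the held arm pitched tip-down (bottom edge from (490,188) to (610,177)), so the claws have probably not dropped in flush. I'll measure the pitch numerically in the side view.

```bash
cat >> h.py <<'E'
def pitch(q,verbose=True):
    """held arm pitch/underside from near bottom edge in the side view"""
    hsv=cv2.cvtColor(q["color"],cv2.COLOR_RGB2HSV)
    m=((hsv[:,:,0]>100)&(hsv[:,:,0]<125)&(hsv[:,:,1]>150)&(hsv[:,:,2]>50)).astype(np.uint8)
    k,l,st,ce=cv2.connectedComponentsWithStats(m)
    yaw=-.045; n=np.array([-np.sin(yaw),np.cos(yaw),0]); ex=np.array([np.cos(yaw),np.sin(yaw),0]); P=np.array([.6833,-.047,0])
    def on(u,v,off):
        o,d=ray(q,u,v); p=o+d*((n@(P-o)+off)/(n@d)); return ex@(p-P),p[2]
    c0=[proj(q,[.60,-.05,z]) for z in (.13,.16)]
    lo=[];pl=[]
    m2=m[100:175,245:310]
    for u in range(245,312):
        v=np.where(m[60:162,u])[0]+60
        if len(v)<4: continue
        x,z=on(u+.5,v.max()+1,-.015); lo.append((u,v.min(),v.max(),x,z))
    return np.array(lo)
E
python3 - <<'E'
from h import *
import pickle
np.set_printoptions(suppress=True,linewidth=150)
for q in (pickle.load(open("s3.pkl","rb"))["side"],snapshot("side")):
    a=pitch(q); print(a[::3].round(4)); print(proj(q,[.60,-.05,.12]).round(0))
E
```

```text
[[245.     104.     143.      -0.1599   0.1539]
 [249.     136.     140.      -0.1498   0.162 ]
 [252.     135.     141.      -0.1425   0.1591]
 [255.     135.     148.      -0.1354   0.1392]
 [269.     134.     148.      -0.1007   0.1383]
 [272.     134.     148.      -0.0932   0.1382]
 [275.     134.     148.      -0.0857   0.138 ]
 [278.     102.     148.      -0.0783   0.1378]
 [281.     102.     148.      -0.0708   0.1376]
 [284.     102.     148.      -0.0633   0.1374]
 [287.     102.     143.      -0.0562   0.1514]
 [290.     131.     147.      -0.0485   0.1399]
 [293.     123.     147.      -0.041    0.1397]
 [305.     101.     104.      -0.0163   0.2543]
 [308.     101.     106.      -0.0091   0.2491]]
[276. 154.]
[[245.     104.     108.      -0.1572   0.2473]
 [248.     103.     108.      -0.1501   0.2472]
 [251.     103.     108.      -0.1431   0.247 ]
 [254.     103.     108.      -0.136    0.2468]
 [257.     103.     155.      -0.1308   0.119 ]
 [260.     103.     153.      -0.1232   0.1246]
 [263.     106.     157.      -0.1157   0.1128]
 [266.     143.     149.      -0.1081   0.1357]
 [269.     143.     150.      -0.1007   0.1326]
 [283.     141.     144.      -0.066    0.1488]
 [286.     141.     154.      -0.058    0.1201]
 [289.     142.     145.      -0.0511   0.1456]
 [292.     142.     153.      -0.043    0.1226]
 [295.     140.     153.      -0.0355   0.1224]
 [298.     139.     144.      -0.0289   0.1479]
 [301.     140.     152.      -0.0205   0.1249]
 [304.     102.     152.      -0.013    0.1247]
 [307.     101.     151.      -0.0056   0.1274]]
[276. 154.]
```

The side view gives about 7° tip-down, with the plate underside only about 8 mm above the seat. The arm pivoted in the pads, so the upper claw is out of its slot. I'll ease off and raise it: the slot tops should stop the claws and turn the arm level again.

Emit:
jog_arm([
  [[-0.06,0,0],0,1],
  [[0,0,-0.15],0,1],
  [[0,0,-0.15],0,1],
  [[0,0,0],0,1],
])

```text
clock: 11.72
eef_pos: [0.6016, -0.0416, 0.2229]
orientation: [-3.141, 0.071, 0.001]
contact_force: [-3.9, 0.3, -1.9]
grip_width: 0.0293
finger_force: 30.0
```

Emit:
jog_arm([
  [[0,0,-0.1],0,1],
  [[0,0,-0.1],0,1],
  [[0,0,0],0,1],
])

```text
clock: 12.1
eef_pos: [0.6015, -0.0415, 0.2279]
orientation: [-3.141, 0.071, 0.002]
contact_force: [-1.9, 0.3, -6.9]
grip_width: 0.0299
finger_force: 30.0
```

```bash
cat >> h.py <<'E'
def tilt(q=None):
    """near bottom edge of held arm: fit between cap and fingers/plate, reject outliers"""
    q=q or snapshot("side"); a=pitch(q); a=a[(a[:,3]>-.132)&(a[:,3]<-.008)&(a[:,2]>140)]
    for _ in range(6):
        c=np.polyfit(a[:,3],a[:,4],1); r=a[:,4]-np.polyval(c,a[:,3]); k=r<r.std()*1.0+.0005; a=a[k]
    print("tilt deg (tip down +)",np.degrees(c[0]).round(2),"z at plate",(c[1]-.005).round(4),"n",len(a),"rms",r.std().round(4))
    b=pitch(q); b=b[(b[:,3]>-.06)]; print("plate top rows",b[b[:,1]<125][:,:2].astype(int).tolist())
E
python3 - <<'E'
from h import *
import pickle
delta([.6,-.041,.236],-.045)
tilt(pickle.load(open("s3.pkl","rb"))["side"]); tilt()
E
```

```text
clk 12.1 tcp [ 0.6015 -0.0415  0.2279] yaw -0.0452 zaxis [-1.3e-03  1.0e-04 -1.0e+00] units [-0.05  -0.016 -0.268] spin -0.0 F [-1.9  0.3 -6.9] grip 0.0299 30.0
tilt deg (tip down +) 0.22 z at plate 0.1333 n 14 rms 0.0007
plate top rows [[286, 102], [287, 102], [288, 104], [293, 123], [294, 103], [295, 103], [305, 101], [306, 101], [307, 101], [308, 101], [309, 101]]
tilt deg (tip down +) 4.27 z at plate 0.1322 n 20 rms 0.0011
plate top rows [[304, 102], [305, 101], [306, 101], [307, 101], [308, 101], [309, 101]]
```

Emit:
jog_arm([
  [[0,0,-0.1],0,1],
  [[0,0,-0.1],0,1],
  [[0,0,0],0,1],
])

```text
clock: 12.52
eef_pos: [0.6005, -0.0415, 0.2335]
orientation: [-3.14, 0.071, 0.007]
contact_force: [-5.2, 1.0, -11.9]
grip_width: 0.0303
finger_force: 30.0
```

Run:
```python
from h import *
delta([.6,-.041,.236],-.045)
tilt()
```

```text
clk 12.53 tcp [ 0.6005 -0.0415  0.2335] yaw -0.0453 zaxis [-4.6e-03  4.0e-04 -1.0e+00] units [-0.018 -0.016 -0.084] spin -0.001 F [ -5.2   1.  -11.9] grip 0.0303 30.0
tilt deg (tip down +) -0.62 z at plate 0.1309 n 21 rms 0.0012
plate top rows [[305, 102], [306, 102], [307, 101], [308, 101], [309, 101]]
```

Emit:
jog_arm([
  [[0,0,-0.06],0,1],
  [[0,0,0],0,1],
])

```text
clock: 12.82
eef_pos: [0.6007, -0.0415, 0.2357]
orientation: [-3.141, 0.071, 0.006]
contact_force: [-4.8, 0.9, -12.4]
grip_width: 0.0297
finger_force: 30.0
```

Run:
```python
from h import *
delta([.6,-.041,.236],-.045)
tilt(); tilt()
```

```text
clk 12.82 tcp [ 0.6007 -0.0415  0.2357] yaw -0.0452 zaxis [-3.6e-03  3.0e-04 -1.0e+00] units [-0.024 -0.015 -0.009] spin -0.0 F [ -4.8   0.9 -12.4] grip 0.0297 30.0
tilt deg (tip down +) -1.4 z at plate 0.1309 n 17 rms 0.0
plate top rows [[305, 101], [306, 102], [307, 102], [308, 101], [309, 101]]
tilt deg (tip down +) -1.6 z at plate 0.1305 n 21 rms 0.0006
plate top rows [[305, 101], [306, 102], [307, 102], [308, 101], [309, 101]]
```

The raise worked: the plate is at the +16 mm stop and the arm is now about 1.5° tip-up. Next I'll back off so the latch is nearly free, lower 5 mm, then push in again.

Emit:
jog_arm([
  [[0,0,0.04],0,1],
  [[-0.2,0,0.06],0,1],
  [[0,0,0.07],0,1],
  [[0,0,0],0,1],
  [[0,0,0],0,1],
])

```text
clock: 13.55
eef_pos: [0.5965, -0.0414, 0.233]
orientation: [3.14, -0.071, 0.006]
contact_force: [0.2, -0.4, -2.9]
grip_width: 0.0299
finger_force: 30.0
```

Run:
```python
from h import *
delta([.5995,-.041,.2307],-.045)
tilt(); tilt()
```

```text
clk 13.55 tcp [ 0.5965 -0.0414  0.233 ] yaw -0.0452 zaxis [ 3.8e-03 -6.0e-04 -1.0e+00] units [ 0.098 -0.019  0.078] spin -0.0 F [ 0.2 -0.4 -2.9] grip 0.0299 30.0
tilt deg (tip down +) -0.03 z at plate 0.1312 n 24 rms 0.001
plate top rows [[304, 102], [305, 101], [306, 101], [307, 101], [308, 101], [309, 101]]
tilt deg (tip down +) -0.41 z at plate 0.1304 n 24 rms 0.0013
plate top rows [[304, 102], [305, 101], [306, 101], [307, 101], [308, 101], [309, 101]]
```

```bash
cat >> h.py <<'E'
def knob(q):
    hsv=cv2.cvtColor(q["color"],cv2.COLOR_RGB2HSV); H,S_,V=[hsv[:,:,i].astype(int) for i in range(3)]
    red=((H<6)|(H>174))&(S_>150)&(V>110); k,l,st,ce=cv2.connectedComponentsWithStats(red[85:150,270:320].astype(np.uint8))
    for i in range(1,k):
        if st[i,4]>8: print("knob cols",st[i,0]+270,st[i,0]+st[i,2]+270,"rows",st[i,1]+85,st[i,1]+st[i,3]+85,ce[i]+[270.5,85.5])
    blue=(H>100)&(H<125)&(S_>120)
    for v in (112,118,124,128,140,144):
        x=np.where(blue[v,285:330])[0]+285; print(v,x.min() if len(x) else None,x.max() if len(x) else None,len(x))
E
python3 - <<'E'
from h import *
import pickle
q=pickle.load(open("s3.pkl","rb"))["side"]; knob(q); tilt(q); q=snapshot("side"); knob(q)
for x in (-.033,-.024,0): 
  P=np.array([.6833,-.047])+x*np.array([.999,-.045]); print(x,proj(q,[*P,.115+.016+.078]).round(1), proj(q,[*(P-[0,.019]),.115+.016+.078]).round(1))
E
```

```text
knob cols 288 291 rows 117 122 [289.5 119.5]
112 293 295 3
118 294 295 2
124 293 295 3
128 292 295 4
140 285 295 11
144 285 294 10
tilt deg (tip down +) 0.22 z at plate 0.1333 n 14 rms 0.0007
plate top rows [[286, 102], [287, 102], [288, 104], [293, 123], [294, 103], [295, 103], [305, 101], [306, 101], [307, 101], [308, 101], [309, 101]]
knob cols 298 302 rows 118 123 [300.1875 120.4375]
112 304 306 3
118 305 306 2
124 303 306 4
128 303 306 4
140 285 305 21
144 285 305 17
-0.033 [297.2 119.9] [298.2 123.4]
-0.024 [300.9 119.8] [302.  123.3]
0 [310.8 119.6] [312.  123.1]
```

The side view shows the arm level again, but slid about 6 mm back in the pads. The plate is now about 10 mm off the face with its underside at about +16. I'll lower to about +11 and push in again, watching the force.

Emit:
jog_arm([
  [[0,0,0.15],0,1],
  [[0.1,0,0],0,1],
  [[0,0,0],0,1],
  [[0,0,0],0,1],
])

```text
clock: 14.2
eef_pos: [0.599, -0.0415, 0.2274]
orientation: [3.141, -0.071, 0.002]
contact_force: [-2.0, -0.1, 0.3]
grip_width: 0.0298
finger_force: 30.0
```

Run:
```python
from h import *
delta([.6065,-.041,.2287],-.045)
q=snapshot("side"); tilt(q); tilt(); knob(q)
```

```text
clk 14.2 tcp [ 0.599  -0.0415  0.2274] yaw -0.0452 zaxis [ 1.2e-03 -3.0e-04 -1.0e+00] units [ 0.249 -0.028 -0.044] spin -0.0 F [-2.  -0.1  0.3] grip 0.0298 30.0
tilt deg (tip down +) 0.73 z at plate 0.1268 n 18 rms 0.0004
plate top rows [[304, 102], [305, 101], [306, 101], [307, 101], [308, 101], [309, 101]]
tilt deg (tip down +) 1.78 z at plate 0.1283 n 16 rms 0.0006
plate top rows [[304, 102], [305, 101], [306, 101], [307, 101], [308, 101], [309, 101]]
knob cols 299 303 rows 119 124 [300.92857143 121.71428571]
112 304 307 4
118 305 307 3
124 305 307 3
128 304 306 3
140 285 306 22
144 285 307 23
```

Emit:
jog_arm([
  [[0,0,-0.2],0,1],
  [[0,0,-0.18],0,1],
  [[0,0,0],0,1],
  [[0,0,0],0,1],
])

```text
clock: 14.8
eef_pos: [0.5977, -0.0414, 0.2369]
orientation: [-3.14, 0.071, 0.007]
contact_force: [-3.0, -0.8, -7.0]
grip_width: 0.0297
finger_force: 30.0
```

Run:
```python
from h import *
delta([.6065,-.041,.2287],-.045)
q=snapshot("side"); tilt(q); tilt(); tilt(); knob(q)
```

```text
clk 14.8 tcp [ 0.5977 -0.0414  0.2369] yaw -0.0453 zaxis [-4.2e-03  4.0e-04 -1.0e+00] units [ 0.294 -0.026  0.272] spin -0.001 F [-3.  -0.8 -7. ] grip 0.0297 30.0
tilt deg (tip down +) -1.92 z at plate 0.132 n 25 rms 0.0013
plate top rows [[305, 102], [306, 102], [307, 102], [308, 101], [309, 101]]
tilt deg (tip down +) -2.04 z at plate 0.1319 n 24 rms 0.0013
plate top rows [[305, 102], [306, 102], [307, 101], [308, 101], [309, 101]]
tilt deg (tip down +) -2.12 z at plate 0.1321 n 26 rms 0.0012
plate top rows [[305, 102], [306, 102], [307, 101], [308, 101], [309, 101]]
knob cols 299 303 rows 117 122 [300.7        119.23333333]
112 304 307 4
118 306 307 2
124 304 307 4
128 303 306 4
140 285 306 22
144 285 306 17
```

Emit:
jog_arm([
  [[0,0,0.165],0,1],
  [[0.1,0,0],0,1],
  [[0.1,0,0],0,1],
  [[0,0,0],0,1],
])

```text
clock: 15.45
eef_pos: [0.605, -0.0418, 0.2343]
orientation: [3.141, -0.071, 0.002]
contact_force: [-4.7, 1.0, -0.3]
grip_width: 0.0296
finger_force: 30.0
```

Run:
```python
from h import *
delta([.6065,-.041,.2287],-.045)
q=snapshot("side"); tilt(q); tilt(); tilt(); knob(q)
```

```text
clk 15.45 tcp [ 0.605  -0.0418  0.2343] yaw -0.0452 zaxis [ 1.2e-03 -3.0e-04 -1.0e+00] units [ 0.047 -0.027  0.186] spin -0.0 F [-4.7  1.  -0.3] grip 0.0296 30.0
tilt deg (tip down +) -0.91 z at plate 0.1305 n 27 rms 0.0013
plate top rows [[304, 102], [305, 101], [306, 101], [307, 101], [308, 101], [309, 101], [310, 105]]
tilt deg (tip down +) -0.74 z at plate 0.1311 n 27 rms 0.001
plate top rows [[304, 102], [305, 101], [306, 101], [307, 101], [308, 101], [309, 101], [310, 102]]
tilt deg (tip down +) -0.75 z at plate 0.1311 n 21 rms 0.001
plate top rows [[304, 101], [305, 101], [306, 101], [307, 101], [308, 101], [309, 101], [310, 104]]
knob cols 299 302 rows 118 122 [300.5 120. ]
112 307 311 5
118 309 310 2
124 307 310 4
128 306 310 5
140 285 309 25
144 285 309 21
```

Emit:
jog_arm([
  [[0.06,-0.07,0],0,1],
  [[0,0.15,0.09],0,1],
  [[0,-0.15,0.09],0,1],
  [[0,0.15,0.09],0,1],
  [[0,-0.08,0],0,1],
])

```text
clock: 16.23
eef_pos: [0.6058, -0.0426, 0.2255]
orientation: [3.139, -0.073, -0.003]
contact_force: [-8.0, -3.0, -0.9]
grip_width: 0.0301
finger_force: 30.0
```

Run:
```python
from h import *
delta([.6065,-.041,.2287],-.045)
q=snapshot("side"); tilt(q); tilt(); tilt(); knob(q)
```

```text
clk 16.23 tcp [ 0.6058 -0.0426  0.2255] yaw -0.0464 zaxis [-0.0021 -0.0019 -1.    ] units [ 0.022 -0.055 -0.108] spin -0.003 F [-8.  -3.  -0.9] grip 0.0301 30.0
tilt deg (tip down +) 3.38 z at plate 0.1272 n 21 rms 0.0006
plate top rows [[304, 102], [305, 101], [306, 101], [307, 101], [308, 101], [309, 101]]
tilt deg (tip down +) 3.04 z at plate 0.1263 n 23 rms 0.0006
plate top rows [[304, 102], [305, 101], [306, 101], [307, 101], [308, 101], [309, 101]]
tilt deg (tip down +) 3.14 z at plate 0.1267 n 22 rms 0.0006
plate top rows [[304, 102], [305, 101], [306, 101], [307, 101], [308, 101], [309, 101]]
knob cols 299 302 rows 120 125 [300.65384615 122.26923077]
112 305 308 4
118 306 308 3
124 306 308 3
128 306 308 3
140 285 308 24
144 285 309 25
```

The plate hung at about +11 with the arm 3° tip-down again, so the tips are on the slot edge. I'll repeat the reset (back off, raise to the stop for a slight tip-up) and then push firmly flush before lowering with a sideways wiggle to break friction.

Emit:
jog_arm([
  [[0,0,-0.05],0,1],
  [[-0.22,0,0],0,1],
  [[0,0,-0.2],0,1],
  [[0,0,-0.18],0,1],
  [[0,0,0],0,1],
])

```text
clock: 17.0
eef_pos: [0.5994, -0.0412, 0.2377]
orientation: [-3.14, 0.071, 0.003]
contact_force: [-3.5, 1.1, -7.2]
grip_width: 0.0298
finger_force: 30.0
```

Run:
```python
from h import *
delta([.6065,-.041,.2287],-.045)
q=snapshot("side"); tilt(q); tilt(); knob(q)
```

```text
clk 17.0 tcp [ 0.5994 -0.0412  0.2377] yaw -0.0449 zaxis [-2.2e-03  4.0e-04 -1.0e+00] units [ 0.237 -0.018  0.3  ] spin 0.0 F [-3.5  1.1 -7.2] grip 0.0298 30.0
tilt deg (tip down +) -2.35 z at plate 0.1321 n 24 rms 0.0011
plate top rows [[305, 102], [306, 102], [307, 101], [308, 101], [309, 101]]
tilt deg (tip down +) -2.24 z at plate 0.1324 n 24 rms 0.0009
plate top rows [[304, 123], [305, 102], [306, 102], [307, 101], [308, 101], [309, 101]]
knob cols 299 303 rows 117 122 [300.7        119.23333333]
112 304 307 4
118 306 307 2
124 304 307 4
128 302 306 5
140 285 306 22
144 285 305 16
```

Emit:
jog_arm([
  [[-0.03,0,0],0,1],
  [[0,0,0.1],0,1],
  [[0,0,0.1],0,1],
  [[0,0,0],0,1],
])

```text
clock: 17.6
eef_pos: [0.5993, -0.0417, 0.2331]
orientation: [3.14, -0.071, 0.003]
contact_force: [-2.1, -0.0, -1.2]
grip_width: 0.0297
finger_force: 30.0
```

Run:
```python
from h import *
delta([.6065,-.041,.2287],-.045)
q=snapshot("side"); tilt(q); tilt(); knob(q)
```

```text
clk 17.6 tcp [ 0.5993 -0.0417  0.2331] yaw -0.0454 zaxis [ 2.1e-03 -6.0e-04 -1.0e+00] units [ 0.237 -0.033  0.148] spin -0.001 F [-2.1 -0.  -1.2] grip 0.0297 30.0
tilt deg (tip down +) -1.4 z at plate 0.128 n 20 rms 0.0
plate top rows [[305, 101], [306, 101], [307, 101], [308, 101], [309, 101]]
tilt deg (tip down +) -1.4 z at plate 0.128 n 17 rms 0.0
plate top rows [[304, 102], [305, 101], [306, 101], [307, 101], [308, 101], [309, 101]]
knob cols 299 303 rows 118 123 [300.9        120.56666667]
112 304 307 4
118 305 307 3
124 304 307 4
128 304 306 3
140 285 306 22
144 285 306 18
```

Emit:
jog_arm([
  [[0.12,0,0],0,1],
  [[0.12,0,0],0,1],
  [[0.08,0,0],0,1],
  [[0,0,0],0,1],
])

```text
clock: 18.2
eef_pos: [0.6079, -0.0419, 0.2315]
orientation: [3.141, -0.071, -0.005]
contact_force: [-6.9, -0.5, -1.2]
grip_width: 0.0302
finger_force: 30.0
```

Run:
```python
from h import *
delta([.6065,-.041,.2287],-.045)
q=snapshot("side"); tilt(q); tilt(); knob(q)
```

```text
clk 18.2 tcp [ 0.6079 -0.0419  0.2315] yaw -0.0453 zaxis [-0.0033  0.     -1.    ] units [-0.048 -0.028  0.095] spin -0.001 F [-6.9 -0.5 -1.2] grip 0.0302 30.0
tilt deg (tip down +) -0.32 z at plate 0.1287 n 23 rms 0.0008
plate top rows [[304, 102], [305, 101], [306, 101], [307, 101], [308, 101], [309, 101], [310, 106]]
tilt deg (tip down +) 0.42 z at plate 0.1291 n 19 rms 0.0004
plate top rows [[304, 102], [305, 101], [306, 101], [307, 101], [308, 101], [309, 101]]
knob cols 299 302 rows 119 123 [300.59090909 120.86363636]
112 307 310 4
118 308 310 3
124 307 310 4
128 306 310 5
140 286 309 24
144 286 309 21
```

Emit:
jog_arm([
  [[0.1,-0.09,0],0,1],
  [[0.02,0.18,0.05],0,1],
  [[0.02,-0.18,0.05],0,1],
  [[0,0.18,0.05],0,1],
  [[0,-0.18,0.05],0,1],
])

```text
clock: 18.92
eef_pos: [0.6104, -0.0407, 0.2251]
orientation: [3.138, -0.074, -0.014]
contact_force: [-12.0, -4.7, 0.9]
grip_width: 0.0298
finger_force: 30.0
```

Run:
```python
from h import *
delta([.6065,-.041,.2287],-.045)
q=snapshot("side"); tilt(q); tilt(); knob(q)
```

```text
clk 18.93 tcp [ 0.6104 -0.0407  0.2251] yaw -0.0471 zaxis [-0.009  -0.0027 -1.    ] units [-0.129  0.017 -0.118] spin -0.004 F [-12.   -4.7   0.9] grip 0.0298 30.0
tilt deg (tip down +) 4.41 z at plate 0.1292 n 24 rms 0.0007
plate top rows [[304, 102], [305, 101], [306, 101], [307, 101], [308, 101], [309, 101]]
tilt deg (tip down +) 4.44 z at plate 0.1301 n 18 rms 0.0009
plate top rows [[304, 102], [305, 101], [306, 101], [307, 101], [308, 101], [309, 101]]
knob cols 299 302 rows 120 124 [300.59090909 121.86363636]
112 305 307 3
118 305 307 3
124 305 307 3
128 305 308 4
140 286 308 23
144 287 308 22
```

The plate hung again while the arm pivoted in the pads: the latch moment is too large for this grip. Better plan: set the arm down on the clear bench in front, then regrip it by the top of the plate's parallel sides (38 mm), directly above the claws and near the latch, where hardly any pitching moment acts. Backing out.

Emit:
jog_arm([
  [[-0.1,0.03,-0.03],0,1],
  [[-0.4,0,0],0,1],
  [[-0.8,0,0],0,1],
  [[-1,0,0],0,1],
  [[-1,0,0],0,1],
])

```text
clock: 19.65
eef_pos: [0.5135, -0.0356, 0.2276]
orientation: [3.141, -0.07, 0.005]
contact_force: [0.1, -0.4, -2.6]
grip_width: 0.0298
finger_force: 30.0
```

Emit:
jog_arm([
  [[-0.4,0,0.8],0,1],
  [[0,0,1],0,1],
  [[0,0,1],0,1],
  [[0,0,0.5],0,1],
  [[0,0,0],0,1],
])

```text
clock: 20.27
eef_pos: [0.5016, -0.0351, 0.1274]
orientation: [-3.14, 0.071, 0.002]
contact_force: [0.5, 0.7, -3.0]
grip_width: 0.0296
finger_force: 30.0
```

Emit:
jog_arm([
  [[0,0,0.4],0,1],
  [[0,0,0.2],0,1],
  [[0,0,0.15],0,1],
  [[0,0,0],0,1],
])

```text
clock: 20.78
eef_pos: [0.5032, -0.0354, 0.1067]
orientation: [3.14, -0.071, 0.006]
contact_force: [2.7, -0.6, 1.0]
grip_width: 0.0297
finger_force: 30.0
```

Emit:
jog_arm([
  [[0,0,0.05],0,1],
  [[0,0,0],0,1],
])

```text
clock: 21.02
eef_pos: [0.5033, -0.0355, 0.1053]
orientation: [3.14, -0.071, 0.006]
contact_force: [3.7, 0.3, 4.4]
grip_width: 0.0298
finger_force: 30.0
```

Emit:
jog_arm([
  [[0,0,0],0,0],
  [[0,0,0],0,0],
  [[0,0,0],0,0],
  [[0,0,-0.3],0,0],
  [[0,0,-0.6],0,0],
])

```text
clock: 21.65
eef_pos: [0.5013, -0.0352, 0.1308]
orientation: [-3.141, 0.071, 0.004]
contact_force: [-0.1, 1.0, 0.5]
grip_width: 0.0762
finger_force: 0.0
```

Emit:
jog_arm([
  [[0,0,-1],0,0],
  [[0,0,-1],0,0],
  [[0,0,-1],0,0],
  [[0,0,0],0,0],
])

```text
clock: 22.15
eef_pos: [0.5033, -0.0355, 0.2244]
orientation: [3.14, -0.071, 0.011]
contact_force: [-0.6, 0.2, 0.2]
grip_width: 0.0937
finger_force: 0.0
```

Run:
```python
from h import *
import pickle
delta([.5,-.035,.192],-.045)
S={n:snapshot(n) for n in ("wrist","top","side")}; pickle.dump(S,open("s6.pkl","wb"))
s=S["wrist"]; hsv=cv2.cvtColor(s["color"],cv2.COLOR_RGB2HSV)
m=((hsv[:,:,0]>100)&(hsv[:,:,0]<125)&(hsv[:,:,1]>120)&(hsv[:,:,2]>40)).astype(np.uint8)
for v in range(40,260,8):
    x=np.where(m[v,150:350])[0]+150
    if len(x): print(v,x.min(),x.max()+1,len(x))
tilt_rows=[(v) for v in range(0,384) if m[v,180:320].sum()>20]; print(tilt_rows[0],tilt_rows[-1])
t=lambda u,v,z: plane(s,u,v,z).round(4)
v0=tilt_rows[0]; x=np.where(m[v0+2,150:350])[0]+150
print("plate top rear",t(x.min(),v0,.12),t(x.max()+1,v0,.12))
```

```text
clk 22.15 tcp [ 0.5033 -0.0355  0.2244] yaw -0.0452 zaxis [ 0.0067 -0.0014 -1.    ] units [-0.118 -0.014  1.08 ] spin -0.0 F [-0.6  0.2  0.2] grip 0.0937 0.0
112 223 279 44
120 219 283 19
128 219 283 34
136 234 268 12
144 234 268 13
152 234 268 34
160 234 268 28
168 234 268 34
176 234 268 34
184 234 267 33
192 234 267 33
200 235 267 32
208 235 267 32
216 235 267 32
224 154 267 33
232 235 267 32
240 235 267 26
248 235 266 31
256 237 264 27
111 383
plate top rear [ 0.5771 -0.021   0.12  ] [ 0.5754 -0.0571  0.12  ]
```

Wrist measurement puts the plate's top rear edge at (0.576, −0.039), width 36 mm, with the arm parallel to the tool. Moving to straddle the plate and grip it.

Emit:
jog_arm([
  [[0.6,0,0],0,0],
  [[1,0,0],0,0.3],
  [[0.49,0,0.2],0,0.4],
  [[0,0,0.5],0,0.45],
  [[0,0,0.38],0,0.45],
])

```text
clock: 22.92
eef_pos: [0.5632, -0.0379, 0.1862]
orientation: [-3.14, 0.071, 0.006]
contact_force: [0.0, 0.2, 0.2]
grip_width: 0.0575
finger_force: 0.0
```

Emit:
jog_arm([
  [[0,0,0],0,0.6],
  [[0,0,0],0,1],
  [[0,0,0],0,1],
  [[0,0,0],0,1],
])

```text
clock: 23.42
eef_pos: [0.5645, -0.0381, 0.1888]
orientation: [3.141, -0.071, 0.0]
contact_force: [-0.4, 0.6, -1.7]
grip_width: 0.0376
finger_force: 30.0
```

Gripped at 37.6 mm on the plate. Lifting and moving to 16 mm in front of the face.

Emit:
jog_arm([
  [[0,0,-0.3],0,1],
  [[0,0,-0.7],0,1],
  [[0,0,-1],0,1],
  [[0,0,-1],0,1],
  [[0,0,-0.8],0,1],
])

```text
clock: 24.05
eef_pos: [0.5648, -0.0381, 0.3048]
orientation: [3.14, -0.071, 0.003]
contact_force: [1.3, 0.4, -3.1]
grip_width: 0.0377
finger_force: 30.0
```

Emit:
jog_arm([
  [[0.4,0.06,-0.5],0,1],
  [[0.9,0,0],0,1],
  [[1,0,0],0,1],
  [[0.7,0,0],0,1],
  [[0,0,0],0,1],
])

```text
clock: 24.68
eef_pos: [0.6552, -0.044, 0.3169]
orientation: [-3.141, 0.071, 0.002]
contact_force: [-0.1, -0.8, -2.8]
grip_width: 0.0377
finger_force: 30.0
```

```bash
cat > t2.py <<'E'
from h import *
q=snapshot("side"); hsv=cv2.cvtColor(q["color"],cv2.COLOR_RGB2HSV)
m=((hsv[:,:,0]>100)&(hsv[:,:,0]<125)&(hsv[:,:,1]>150)&(hsv[:,:,2]>50))
yaw=-.045; n=np.array([-np.sin(yaw),np.cos(yaw),0]); ex=np.array([np.cos(yaw),np.sin(yaw),0]); P=np.array([.6833,-.047,0])
pts=[]
for u in range(250,316):
    v=np.where(m[112:165,u])[0]+112
    if len(v)<6: continue
    o,d=ray(q,u+.5,v.max()+1); p=o+d*((n@(P-o)-.015)/(n@d)); pts.append((ex@(p-P),p[2],u,v.max()))
a=np.array(pts); a=a[(a[:,0]<-.02)]
for _ in range(6):
    c=np.polyfit(a[:,0],a[:,1],1); r=a[:,1]-np.polyval(c,a[:,0]); a=a[np.abs(r)<r.std()*1.3+.0004]
print("tilt",np.degrees(c[0]).round(2),"plate z",(c[1]-.005).round(4),"n",len(a),"rms",r.std().round(4)); knob(q)
delta([.671,-.0447,.317],-.045); print("torque",readout.state()["torque"].round(2))
s=snapshot("wrist"); cv2.imwrite("pics/w7.png",cv2.resize(s["color"][:,:,::-1],(800,600)))
E
python3 t2.py
```

```text
tilt -0.09 plate z 0.1305 n 25 rms 0.0007
knob cols 296 299 rows 119 123 [297.4 121.3]
112 None None 0
118 None None 0
124 301 303 3
128 300 303 4
140 285 303 19
144 285 302 13
clk 24.73 tcp [ 0.6545 -0.044   0.3173] yaw -0.0451 zaxis [-1.3e-03  1.0e-04 -1.0e+00] units [ 0.552 -0.     0.009] spin -0.0 F [-0.2 -0.3 -3. ] grip 0.0377 30.0
torque [ 0.03 -0.06 -0.01]
```

Level and lined up. Inserting.

Emit:
jog_arm([
  [[0.2,0,0],0,1],
  [[0.2,0,0],0,1],
  [[0.12,0,0],0,1],
  [[0,0,0],0,1],
])

```text
clock: 25.28
eef_pos: [0.6695, -0.0446, 0.3179]
orientation: [3.141, -0.071, -0.003]
contact_force: [-4.6, 0.2, -0.0]
grip_width: 0.0378
finger_force: 30.0
```

Emit:
jog_arm([
  [[0.06,0,0],0,1],
  [[0,0,0],0,1],
])

```text
clock: 25.52
eef_pos: [0.6705, -0.0447, 0.3178]
orientation: [3.141, -0.071, -0.006]
contact_force: [-7.8, 0.2, 0.1]
grip_width: 0.0379
finger_force: 31.4
```

Emit:
jog_arm([
  [[0.03,0,0],0,1],
  [[0,0,0.08],0,1],
  [[0,0,0.06],0,1],
  [[0,0,0],0,1],
])

```text
clock: 26.02
eef_pos: [0.6708, -0.0447, 0.3163]
orientation: [3.14, -0.071, -0.003]
contact_force: [-12.3, 0.9, 6.3]
grip_width: 0.0377
finger_force: 31.3
```

```bash
python3 t2.py
```

```text
tilt -1.4 plate z 0.128 n 27 rms 0.0
knob cols 299 303 rows 118 123 [300.78571429 120.42857143]
112 None None 0
118 None None 0
124 307 310 4
128 306 310 5
140 285 309 25
144 285 309 20
clk 26.07 tcp [ 0.6708 -0.0447  0.3162] yaw -0.0454 zaxis [-2.1e-03 -4.0e-04 -1.0e+00] units [ 0.007  0.    -0.026] spin -0.001 F [-12.2  -0.4   6.4] grip 0.0376 31.4
torque [ 0.13  1.61 -0.  ]
```

Emit:
jog_arm([
  [[-0.03,-0.06,0],0,1],
  [[0,0.12,0.06],0,1],
  [[0,-0.12,0.06],0,1],
  [[0,0.06,0],0,1],
])

```text
clock: 26.62
eef_pos: [0.6702, -0.0442, 0.3111]
orientation: [-3.14, 0.071, 0.005]
contact_force: [-9.7, 4.1, 3.0]
grip_width: 0.0376
finger_force: 35.8
```

```bash
python3 t2.py
```

```text
tilt 0.64 plate z 0.1267 n 21 rms 0.0006
knob cols 299 302 rows 120 125 [300.57142857 122.35714286]
112 None None 0
118 None None 0
124 307 310 4
128 306 309 4
140 285 308 24
144 285 308 24
clk 26.68 tcp [ 0.6702 -0.0442  0.3111] yaw -0.0448 zaxis [-3.e-03  7.e-04 -1.e+00] units [ 0.027  0.015 -0.195] spin 0.0 F [-9.5  3.   2.5] grip 0.0377 35.5
torque [ 0.04  1.31 -0.05]
```

It slid down 5 mm and stayed level. Test of the hook: a slight pull back should meet resistance.

Emit:
jog_arm([
  [[-0.06,0,0],0,1],
  [[-0.1,0,0],0,1],
  [[0,0,0],0,1],
])

```text
clock: 27.1
eef_pos: [0.6685, -0.0442, 0.3109]
orientation: [-3.14, 0.07, -0.01]
contact_force: [4.9, 1.9, 0.8]
grip_width: 0.0378
finger_force: 31.6
```

```bash
python3 t2.py
```

```text
tilt 0.44 plate z 0.1255 n 25 rms 0.0009
knob cols 299 302 rows 120 125 [300.57142857 122.35714286]
112 None None 0
118 None None 0
124 307 309 3
128 306 309 4
140 285 309 25
144 285 308 24
clk 27.15 tcp [ 0.6685 -0.0442  0.3109] yaw -0.0446 zaxis [ 6.2e-03  2.0e-04 -1.0e+00] units [ 0.085  0.012 -0.203] spin 0.001 F [5.7 2.1 0.4] grip 0.0379 31.7
torque [ 0.28 -1.25  0.04]
```

View pics/w7.png

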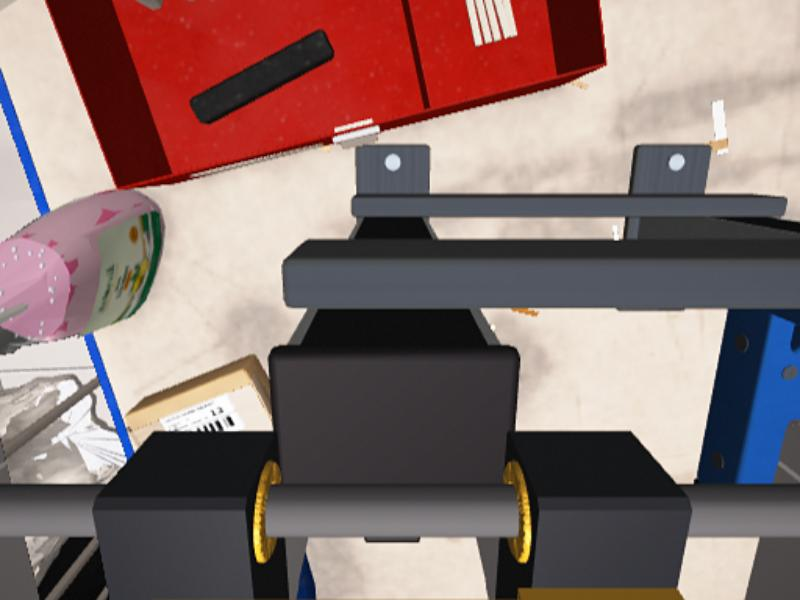

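The pull meets resistance after 1.7 mm (Fx +5.7 N), so both claws are hooked. The last wrist view shows only the upright's top (270–518, 350–480) right under the gripper body, with nothing disturbed. Next: relax, release, rise, close the fingers, and press the plate's top down from above.

Emit:
jog_arm([
  [[0.1,0,0],0,1],
  [[0,0,0],0,0.45],
  [[0,0,0],0,0.45],
  [[0,0,0],0,0.45],
  [[0,0,-0.3],0,0.45],
])

```text
clock: 27.82
eef_pos: [0.6696, -0.0448, 0.3175]
orientation: [-3.141, 0.071, 0.005]
contact_force: [-0.4, -0.6, -0.3]
grip_width: 0.0516
finger_force: 0.0
```

Emit:
jog_arm([
  [[0,0,-0.6],0,0.45],
  [[0,0,-0.6],0,0.6],
  [[0,0,0],0,1],
  [[0,0,0],0,1],
  [[0,0,0],0,1],
])

```text
clock: 28.45
eef_pos: [0.6698, -0.0446, 0.3538]
orientation: [-3.141, 0.071, 0.003]
contact_force: [-0.1, 0.4, 0.1]
grip_width: 0.0152
finger_force: 0.0
```

Emit:
jog_arm([
  [[0,0,0],0,1],
  [[0,0,0],0,1],
  [[0,0,0],0,1],
])

```text
clock: 28.82
eef_pos: [0.67, -0.0447, 0.3547]
orientation: [3.141, -0.071, -0.0]
contact_force: [0.8, 0.2, -0.2]
grip_width: 0.0006
finger_force: 0.0
```

```bash
python3 t2.py
```

```text
tilt 0.91 plate z 0.1249 n 28 rms 0.0009
knob cols 299 302 rows 120 125 [300.65384615 122.5       ]
112 307 310 4
118 307 309 3
124 307 310 4
128 307 309 3
140 285 309 25
144 285 309 25
clk 28.88 tcp [ 0.67   -0.0447  0.3548] yaw -0.0452 zaxis [-1.e-04 -1.e-04 -1.e+00] units [ 3.40e-02 -1.00e-03  1.26e+00] spin -0.0 F [-0.4  0.4 -0.1] grip 0.0005 0.0
torque [-0.01  0.01 -0.04]
```

Emit:
jog_arm([
  [[0.1,0,0.3],0,1],
  [[0,0,0.15],0,1],
  [[0,0,0.1],0,1],
  [[0,0,0],0,1],
])

```text
clock: 29.42
eef_pos: [0.6727, -0.0448, 0.3388]
orientation: [3.141, -0.071, -0.0]
contact_force: [-3.5, -0.1, 2.9]
grip_width: 0.0004
finger_force: 2.9
```

Emit:
jog_arm([
  [[0,0,0.08],0,1],
  [[0,0,0.06],0,1],
  [[0,0,0],0,1],
])

```text
clock: 29.8
eef_pos: [0.6726, -0.0448, 0.3359]
orientation: [3.14, -0.071, 0.002]
contact_force: [-5.1, -0.1, 5.8]
grip_width: 0.0004
finger_force: 3.9
```

Emit:
jog_arm([
  [[-0.04,0,0.06],0,1],
  [[0,0,0.06],0,1],
  [[0,0,0],0,1],
])

```text
clock: 30.18
eef_pos: [0.6721, -0.0448, 0.332]
orientation: [3.14, -0.071, 0.005]
contact_force: [-1.1, 0.0, 6.0]
grip_width: 0.0005
finger_force: 3.2
```

Emit:
jog_arm([
  [[0,0,0.06],0,1],
  [[0,0,0.06],0,1],
  [[0,0,0],0,1],
])

```text
clock: 30.55
eef_pos: [0.672, -0.0447, 0.3316]
orientation: [3.14, -0.071, 0.011]
contact_force: [-2.6, 0.4, 13.8]
grip_width: 0.0004
finger_force: 6.7
```

```bash
python3 t2.py
```

```text
tilt 0.71 plate z 0.1179 n 26 rms 0.0006
knob cols 301 305 rows 122 128 [303.44444444 125.11111111]
112 307 310 4
118 307 310 4
124 308 309 2
128 307 309 3
140 285 309 23
144 285 309 25
clk 30.6 tcp [ 0.6719 -0.0447  0.3316] yaw -0.0451 zaxis [ 0.0066 -0.0011 -1.    ] units [-0.035 -0.     0.488] spin -0.0 F [-3.4  0.8 13.4] grip 0.0006 6.7
torque [ 0.07  0.56 -0.01]
```

The press stopped hard at TCP z 0.3316 (seated is 0.332), and the knob jumped 7 mm rearward, so the latch has snapped out. Retreating.

Emit:
jog_arm([
  [[0,0,0.04],0,1],
  [[0,0,0],0,1],
  [[0,0,-0.4],0,1],
  [[0,0,-1],0,1],
  [[-0.3,0,-1],0,1],
])

```text
clock: 31.28
eef_pos: [0.6633, -0.0444, 0.396]
orientation: [-3.14, 0.071, 0.005]
contact_force: [0.5, -0.5, 0.3]
grip_width: 0.0004
finger_force: 0.0
```

Emit:
jog_arm([
  [[-1,0,-0.3],0,1],
  [[-1,0,0],0,1],
  [[-0.8,0,0],0,1],
  [[0,0,0],0,1],
])

```text
clock: 31.78
eef_pos: [0.5783, -0.0404, 0.4067]
orientation: [3.141, -0.071, 0.0]
contact_force: [0.1, 0.3, -0.5]
grip_width: 0.0004
finger_force: 0.0
```

```bash
python3 t2.py
python3 - <<'E'
from h import *
q=snapshot("side"); s=snapshot("top"); np.set_printoptions(suppress=True)
hsv=cv2.cvtColor(q["color"],cv2.COLOR_RGB2HSV); red=((hsv[:,:,0]<6)|(hsv[:,:,0]>174))&(hsv[:,:,1]>150)&(hsv[:,:,2]>110)
ex=np.array([.999,-.045,0]); 
for nm,box,P in (("empty",(85,150,290,320),[.6833,-.047]),("fitted",(150,200,300,330),[.6736,-.2567])):
    a,b,c,d=box; ys,xs=np.where(red[a:b,c:d]); u,v=xs.mean()+c+.5,ys.mean()+a+.5
    e=proj(q,[*(np.array(P)+np.array([-.0195*.999,.0195*.045])),.115+.078]); print(nm,"knob",(round(u,1),round(v,1)),"expected",e.round(1))
pk=((hsv[:,:,0]>150)&(hsv[:,:,0]<172)&(hsv[:,:,1]>50)); ys,xs=np.where(pk[200:260,310:360]); print("cap",xs.mean()+310,ys.mean()+200)
import pickle; h0=cv2.cvtColor(pickle.load(open("s0.pkl","rb"))["side"]["color"],cv2.COLOR_RGB2HSV); p0=((h0[:,:,0]>150)&(h0[:,:,0]<172)&(h0[:,:,1]>50)); ys,xs=np.where(p0[200:260,310:360]); print("cap0",xs.mean()+310,ys.mean()+200)
E
```

```text
tilt 1.06 plate z 0.1185 n 28 rms 0.0008
knob cols 301 305 rows 122 128 [303.27777778 125.        ]
112 307 310 4
118 307 310 4
124 308 309 2
128 307 309 3
140 285 309 24
144 285 309 25
clk 31.82 tcp [ 0.579  -0.0406  0.4063] yaw -0.0453 zaxis [ 2.e-04  0.e+00 -1.e+00] units [ 3.068e+00 -1.000e-03  2.978e+00] spin -0.001 F [ 0.6 -0.3 -0.1] grip 0.0004 0.0
torque [0.06 0.01 0.02]
empty knob (np.float64(303.4), np.float64(125.0)) expected [302.5 125.7]
fitted knob (np.float64(313.6), np.float64(170.9)) expected [312.1 171.8]
cap 332.74267515923566 234.8
cap0 332.644204851752 235.63477088948787
```

The new arm's knob sits where it should, with the same offset as the fitted arm's, so it is seated and latched. The can has not moved.

```bash
python3 -c "
from rig import ctrl
print(ctrl.finish_job())"
```

```text
the job is handed in; nothing more can be done
None
```

The blue support arm is hung on the empty left upright at the same level as the fitted arm, pressed home with its latch snapped in; I let go and handed the job in at about 32 s, with the spray can still standing where it was.

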